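# Scrub the tall beaker with the bottle brush

### The arm

A 7-joint arm with a two-finger parallel gripper is mounted at the origin on a cart in front of the work surface, level with it; the furniture and walls round the work are solid. World frame = base frame: x ahead of the robot, y to its left, z up, the work surface at z = 0. Lengths are in m, angles in rad, forces in N, time in s.
With the tool pointing down it reaches from about 0.4 to 0.925 m from the base axis. Payload 4.1 kg.
Tool frame: the origin (TCP) lies on the centre line of the jaws, within the pads' length; the fingertips stand 17 mm ahead of it and the grasp point (between the pads) lies 2 mm behind it; z points along the fingers, y is the line along which they close (so a half turn about z gives the same grasp; the last joint's range is limited). The gripper opens to 85 mm and grips with 20 to 120 N. Pads are 22 mm wide; open, the fingers measure 114 mm over their backs; the gripper's body (76 mm by 85 mm) begins 54 mm behind the grasp point. The pads swing forward as they close: fully open they stand 13 mm farther back than shut.
Start: joints at [1.083, 0.398, 0.045, 1.537, -0.019, 1.207, -0.051], TCP at [0.246, -0.602, 0.248] pointing down, gripper open.
Joint ranges: [-2.82, 2.82], [-0.49, 2.23], [-1.37, 1.46], [0, 2.46], [-1.36, 4.5], [0.23, 2], [-2.94, 2.94]. Speed limits (rad/s): [2.57, 2.57, 3.14, 3.14, 3.14, 3.14, 3.14].

### API

Orientations are given as a unit quaternion [x, y, z, w].
In Python, from bench import arm gives the robot as it stands.
- The arm moves only by the tool drive_effector, called after "Request:" by a JSON object that holds its "api" and its "payload", one argument or row to a line. Schema: {"type":"object","properties":{"steps":{"type":"string"},"only":{"type":"string"},"quiet":{"type":"boolean"},"lines":{"type":"string"}},"required":["steps"],"additionalProperties":false}. steps is a string of 1 to 12 rows, one to a line, with the numbers parted by spaces; each row has 7 numbers: dx, dy, dz in shares of the most that a row can go, 1 being 62.5 mm, then a rotation vector rx, ry, rz in units of 0.25 rad, then the finger opening in m; each row shifts and turns the commanded pose from where the row before left it, along the tool's axes as they then stand; what a row does not reach is not made up. A row lasts 1/8 s, in which the tool goes at most 0.0625 m and 0.188 rad, less where a joint would pass 70% of its speed; a pose out of reach is approached as far as the arm can. The fingers move at their own pace and stop on an object; the grip force is fixed at half the most. Time passes only in rows, so rows that do not move let the fingers close. The tool returns the time, the measured TCP pose, the force, the opening and the grip force at its end. only (a regular expression) keeps the lines of the reply that match it, lines (a string "A,B") keeps lines A to B, and quiet returns only ok. Input that does not fit is refused with a message, and nothing moves.
- arm.read_state(): the state, without advancing time (a new reading comes with each control period).
- arm.grab_frame(name): name is "side" or "top" or "wrist"; returns a dict with "pixels" (420x560x3 uint8, red, green, blue), "depth" (420x560 float32, m along the optical axis (not along the pixel's ray), 0 where there is no reading), "K" (3x3 intrinsics, pixels), "eye" and "orientation" of the camera in the world; the wrist camera has in their place "T_tool_cam" (4x4, takes a point from camera to tool coordinates, whose origin is the TCP and whose axes are the flange's). Camera axes: x right, y up, looking along -z (the intrinsics and any distortion apply to the point x, -y, -z); pixel columns grow to the right and rows downward; lengths in m; the calibration is good to about 2 mm. A picture is of the moment at which its call begins: read the wrist's pose just before it.
- arm.hand_in(): hands the job in; it is judged then, once.
The state is a dict: "clock": time; "joint_pos": joint angles; "dq": joint speeds; "joint_efforts": joint torques, N m; "eef_pos": TCP position; "tool_rot": TCP orientation; "ft_force": force on the tool from outside, world axes, zero at the start; "moment": the same for the moment, N m; "width": finger opening in m; "grasp_force": force on a finger pad.
Only numpy, scipy, OpenCV 4.12 (cv2) and the standard library are available. Lean on these libraries where they do the work, as an engineer would, in place of code of your own. Each camera call takes 0.05 s, during which the arm holds its last target. There are 200 camera calls.

### The job

Pick up the bottle brush lying on the table, set it leaning in the metal brush rest (bristles down in the heel, butt up) and let go, then take it again by its butt end. Scrub the inside of the taller steel beaker with it held upright: three times push the bristle tip down to the bottom and draw it back up to near the rim. Then lean the brush in the rest again the same way round and let go, leaving the tall beaker standing where it was and everything else undisturbed.

Things in the scene. Friction and masses are not known exactly. Their poses are not given: they have to be found in the camera images.
- brush: bottle brush, 215 mm long, about 0.09 kg, loose, lying flat. Origin: mid-length on its flat underside; +x along the brush to the bristle tip, z up as it lies; its axis is 13 mm above the underside. From the tip: pale bristle head 75 mm long (54 wide, 26 thick; only a 40 x 26 core is firm), square wooden shaft 16 x 16, 100 long (5 mm clear of the table), square wooden butt 26 x 26, 40 long.
- brush_tip (a point): end of the bristle head, on the brush's axis
- brush_end (a point): end of the butt, on the brush's axis (215 mm from the tip)
- rest: fixed metal brush rest on a dark base plate 205 x 80 x 8 mm; origin at table level, +x along the plate to the high end. Holds the brush sloping 45 degrees, its flat side square to the slope. Low end: sloping heel tray 66 mm wide inside, cheeks 60 mm long, with an end stop for the tip. High end: fork on a post. Between 60 and 150 mm up from the tip the shaft lies free for a gripper.
- rest_heel (a point): where the bristle tip (on the axis) belongs when the brush is in the rest: 78 mm to -x of the rest's origin and 30 mm above the table. The heel's cheeks reach 5 mm above the brush's axis (square to the slope)
- rest_top (a point): where the end of the butt (on the axis) belongs: 215 mm up the slope from rest_heel, 182 mm above the table. The butt stands free beyond the fork, whose 24 mm wide slot with flared prongs carries the shaft 158 mm up from the tip; the prongs reach 25 mm above the axis, square to the slope
- tall_beaker: the taller of two plain round steel beakers, loose, upright: 115 mm high, 70 mm outside diameter (76 at the flared rim), 62 mm inside, floor 5 mm thick, about 0.45 kg. Origin: centre of its underside, z up.
- short_beaker: the shorter beaker, 70 mm high, else alike; a bystander that may stand in either place. Origin: centre of its underside
- masking_tape: bystander: roll of masking tape lying flat, 98 mm wide, 25 mm high; origin under its centre
- tamper: bystander: wooden tamper lying down, 38 x 136 x 39 mm; origin under its centre
- cake: bystander: flower-shaped rice cake, 64 x 68 x 26 mm; origin under its centre

How it is judged:
On the way, in this order (a step that is already met when the one before it is completed fails the run):
1. the brush leans in the rest, bristles in the heel and butt up, let go (distance between brush_tip and rest_heel below 0.02 m and distance between brush_end and rest_top below 0.02 m and contact force between brush and the fingers below 0.2 N and linear speed of brush below 0.03 m/s), for 0.2 s.
2. first stroke: the bristle tip is at the bottom of the tall beaker, brush upright and held by its butt end (distance between the grasp point and brush_end below 0.06 m and horizontal distance between brush_tip and tall_beaker below 0.031 m and z of brush_tip in the frame of tall_beaker below 0.022 m and angle between the x axis of brush and the z axis of tall_beaker, either way round below 0.3 rad), for 0.05 s.
3. first stroke: the tip has been drawn up to near the rim (horizontal distance between brush_tip and tall_beaker below 0.031 m and z of brush_tip in the frame of tall_beaker between 0.065 and 0.135 m), for 0.05 s.
4. second stroke: the bristle tip is at the bottom of the tall beaker, brush upright and held by its butt end (all of step 2), for 0.05 s.
5. second stroke: the tip has been drawn up to near the rim (all of step 3), for 0.05 s.
6. third stroke: the bristle tip is at the bottom of the tall beaker, brush upright and held by its butt end (all of step 4), for 0.05 s.
7. third stroke: the tip has been drawn up to near the rim (all of step 5), for 0.05 s.
At the end, for the whole second after the job is handed in: After the three strokes, the brush leans in the rest again, released and at rest, its tip within 20 mm of rest_heel and its butt end within 20 mm of rest_top; the tall beaker stands upright (within 0.15 rad), still, within 40 mm of where it began (all of step 1 and angle between tall_beaker's own z axis and vertical below 0.15 rad and distance of tall_beaker from where it was at the start of the episode below 0.04 m and linear speed of tall_beaker below 0.02 m/s); the robot touches nothing.
It fails at once if the tall beaker is tipped by more than 0.4 rad (angle between tall_beaker's own z axis and vertical above 0.4 rad).
It fails at once if a bystander (short beaker, tape, tamper or rice cake) is moved by more than 30 mm (distance of any of masking_tape, tamper, cake, short_beaker from where it was at the start of the episode above 0.03 m).
It also fails if it takes over 69 s, if anything falls off the work surface, if the arm or the gripper's body presses on something with over 40 N, if the wrist force passes 120 N, or if a joint passes its speed limit or range.

## Working session

There is one attempt and no reset: what is moved stays moved. The work goes in short steps, Python scripts to look and compute and a tool call to move; the robot and the scene stay as the last step left them, time stands still between calls to the robot, and variables do not carry over. Pictures are saved under pics/ and viewed, at most 10 in all, crops included, and the job is handed in when it is done.

```bash
ls; mkdir -p pics; cat > h.py <<'E'
import numpy as np,cv2
from scipy.spatial.transform import Rotation as R
from bench import arm
def grab(n):
    s=arm.read_state(); f=arm.grab_frame(n)
    if n=="wrist":
        T=np.eye(4);T[:3,:3]=R.from_quat(s["tool_rot"]).as_matrix();T[:3,3]=s["eef_pos"]
        f["T"]=T@np.array(f["T_tool_cam"])
    else:
        T=np.eye(4);o=np.array(f["orientation"])
        T[:3,:3]=R.from_quat(o).as_matrix() if o.size==4 else o.reshape(3,3)
        T[:3,3]=f["eye"];f["T"]=T
    return f
def cloud(f):
    K=np.array(f["K"]);d=f["depth"];v,u=np.mgrid[:d.shape[0],:d.shape[1]]
    p=np.stack([(u-K[0,2])/K[0,0]*d,-(v-K[1,2])/K[1,1]*d,-d],-1)
    return p@f["T"][:3,:3].T+f["T"][:3,3]
def plane(f,u,v,z):
    K=np.array(f["K"]);r=f["T"][:3,:3]@np.array([(u-K[0,2])/K[0,0],-(v-K[1,2])/K[1,1],-1])
    e=f["T"][:3,3];return e+r*(z-e[2])/r[2]
def save(f,n): cv2.imwrite("pics/"+n,cv2.cvtColor(f["pixels"],cv2.COLOR_RGB2BGR))
E
python3 - <<'E'
from h import *
for n in ["top","side"]:
    f=grab(n);save(f,n+"1.png");np.savez("/tmp/"+n,**f);print(n,f["T"].round(3),np.array(f["K"]).round(1),[k for k in f])
print(arm.read_state())
E
```

```text
bench.py
pics
top [[ 0.008  0.999 -0.043  0.48 ]
 [-1.     0.009  0.009  0.024]
 [ 0.01   0.043  0.999  1.275]
 [ 0.     0.     0.     1.   ]] [[461.9   0.  269.9]
 [  0.  461.9 207.5]
 [  0.    0.    1. ]] ['pixels', 'depth', 'K', 'eye', 'orientation', 'T']
side [[-0.999  0.026 -0.034  0.52 ]
 [-0.042 -0.473  0.88   1.041]
 [ 0.007  0.881  0.473  0.676]
 [ 0.     0.     0.     1.   ]] [[415.    0.  274.9]
 [  0.  415.  213.2]
 [  0.    0.    1. ]] ['pixels', 'depth', 'K', 'eye', 'orientation', 'T']
{'clock': 0.1, 'joint_pos': array([ 1.08298504,  0.39913076,  0.04504876,  1.53776689, -0.0186901 ,
        1.20689787, -0.05071548]), 'dq': array([ 5.55829810e-04, -2.16334933e-03,  7.15066050e-04, -2.86806535e-03,
        5.63612063e-04, -1.46474881e-03, -2.42695302e-05]), 'joint_efforts': array([ 3.12807933e-03, -4.76261294e+01,  1.36988975e+00, -2.54946792e+01,
        1.19298502e-02,  5.08363693e-03, -3.47261505e-06]), 'eef_pos': array([ 0.24621588, -0.60097381,  0.24735362]), 'tool_rot': array([ 9.81153735e-01,  1.93226693e-01, -2.39171578e-04, -8.58050888e-04]), 'ft_force': array([ 1.07184798, -0.25708879, -0.01130888]), 'moment': array([ 0.01809457,  0.01058411, -0.02711024]), 'grasp_force': 0.0, 'width': 0.08545743747193466}
```

View pics/top1.png

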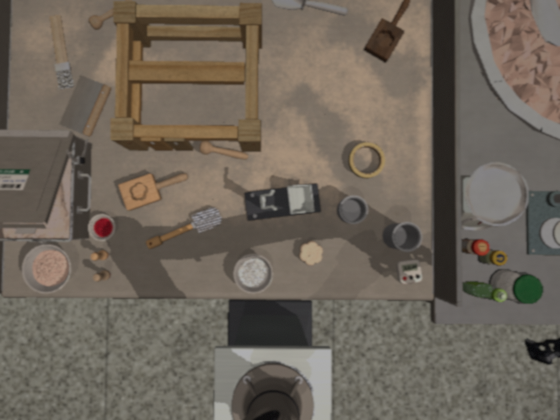

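View pics/side1.png

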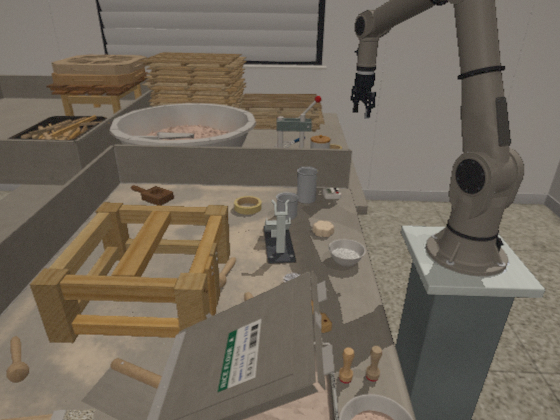

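The top view shows the candidate brush at (150,243)–(220,212), the rest at (282,200), beakers at (352,209) and (405,236), tape at (367,160), cake at (312,253) and tamper at (222,150). The side view shows the tall beaker near (307,185), so it is probably the (405,236) one. I'll zoom in on the area.

```bash
python3 - <<'E'
from h import *
f=dict(np.load("/tmp/top.npz"))
c=f["pixels"][140:300,130:430];cv2.imwrite("pics/crop1.png",cv2.cvtColor(cv2.resize(c,(800,427),interpolation=cv2.INTER_CUBIC),cv2.COLOR_RGB2BGR))
P=cloud(f)
for u,v in [(150,243),(170,235),(180,231),(206,219),(218,213),(255,203),(270,200),(284,198),(295,198),(300,190),(315,195),(352,209),(405,236),(391,236),(340,209),(367,145),(312,253),(240,154),(185,250)]:
    print((u,v),P[v,u].round(3))
E
```

```text
(150, 243) [0.436 0.333 0.03 ]
(170, 235) [0.457 0.281 0.025]
(180, 231) [0.468 0.256 0.017]
(206, 219) [0.502 0.186 0.018]
(218, 213) [0.518 0.153 0.018]
(255, 203) [0.547 0.053 0.005]
(270, 200) [0.555 0.012 0.007]
(284, 198) [ 0.561 -0.026  0.011]
(295, 198) [ 0.559 -0.054  0.046]
(300, 190) [ 0.582 -0.069  0.027]
(315, 195) [ 0.57  -0.111  0.01 ]
(352, 209) [ 0.533 -0.214  0.008]
(405, 236) [ 0.46  -0.36   0.006]
(391, 236) [ 0.461 -0.296  0.101]
(340, 209) [ 0.53  -0.17   0.071]
(367, 145) [ 0.706 -0.25   0.031]
(312, 253) [ 0.412 -0.103  0.021]
(240, 154) [0.68  0.095 0.021]
(185, 250) [0.416 0.244 0.   ]
```

View pics/crop1.png

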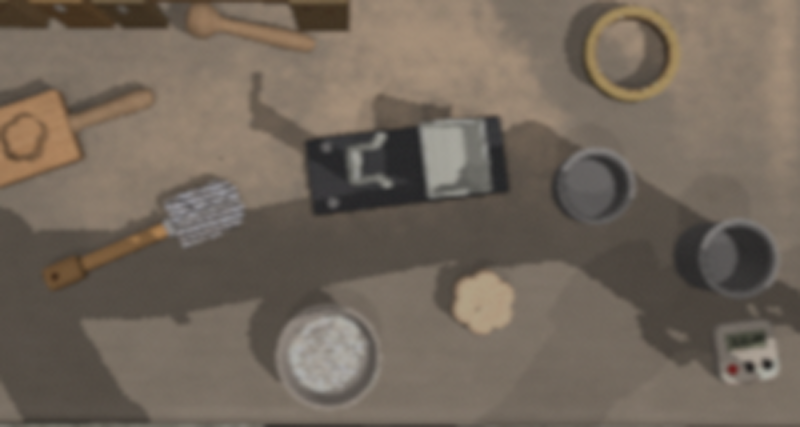

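Crop: the brush's butt is at the left and its head at the right, at (205,212). The rest's fork is at the left (370,160) and its heel tray at the right (455,158). The short beaker is at (595,185) and the tall one at (738,258). Next I'll measure them.

```bash
cat > meas.py <<'E'
from h import *
f=dict(np.load("/tmp/top.npz"));P=cloud(f);g=dict(np.load("/tmp/side.npz"));Q=cloud(g)
im=f["pixels"];hsv=cv2.cvtColor(im,cv2.COLOR_RGB2HSV)
# rest plate: dark pixels near
m=((im.max(2)<55)).astype(np.uint8);m[:175]=0;m[225:]=0;m[:,:240]=0;m[:,325:]=0
m=cv2.morphologyEx(m,cv2.MORPH_OPEN,np.ones((2,2)))
c=np.vstack([k for k in cv2.findContours(m,0,2)[0] if cv2.contourArea(k)>20])
r=cv2.minAreaRect(c);b=cv2.boxPoints(r);print("plate rect",r)
W=np.array([plane(f,u,v,.008) for u,v in b]);print(W.round(4));print("centre",W.mean(0),[np.linalg.norm(W[i]-W[i-1]).round(4) for i in range(4)])
# brush: height mask
ys,xs=np.where((P[...,2]>.010)&(P[...,2]<.05)&(P[...,0]>.40)&(P[...,0]<.56)&(P[...,1]>.12)&(P[...,1]<.36))
A=P[ys,xs];n,l,st,_=cv2.connectedComponentsWithStats(((P[...,2]>.008)&(P[...,2]<.05)).astype(np.uint8))
k=l[235,170];A=P[l==k];print("brush n",len(A));
r2=cv2.minAreaRect(A[:,:2].astype(np.float32));print(r2)
mu=A[:,:2].mean(0);_,_,vt=np.linalg.svd(A[:,:2]-mu);d=vt[0]*np.sign(-vt[0][1]);t=(A[:,:2]-mu)@d;nn=np.array([-d[1],d[0]]);s=(A[:,:2]-mu)@nn
print("dir",d,"ends",mu+d*t.min(),mu+d*t.max(),t.max()-t.min())
for a in np.arange(t.min(),t.max(),.02):
    q=(t>=a)&(t<a+.02);print(round(a-t.min(),3),"mid",((s[q].min()+s[q].max())/2).round(4),"w",np.ptp(s[q]).round(3),"z",np.median(A[q,2]).round(4))
# beakers rims in both clouds
for nm,C in (("top",P),("side",Q)):
    for lab,(x,y),zlo,zhi in (("tall",(.46,-.33),.095,.14),("short",(.53,-.2),.055,.09)):
        B=C[(C[...,2]>zlo)&(C[...,2]<zhi)&(np.hypot(C[...,0]-x,C[...,1]-y)<.065)]
        if len(B)>5:
            (cx,cy),rr=cv2.minEnclosingCircle(B[:,:2].astype(np.float32));print(nm,lab,len(B),cx,cy,rr,B[:,2].max(),np.percentile(B[:,2],80))
E
python3 meas.py
```

```text
plate rect ((283.2732849121094, 202.75473022460938), (27.61604881286621, 72.86064910888672), 83.0887680053711)
[[ 0.5729  0.0797  0.008 ]
 [ 0.5989 -0.1191  0.008 ]
 [ 0.5235 -0.1285  0.008 ]
 [ 0.4977  0.0698  0.008 ]]
centre [ 0.54824929 -0.02450336  0.008     ] [np.float64(0.0758), np.float64(0.2005), np.float64(0.076), np.float64(0.2)]
brush n 850
((0.4736959934234619, 0.2484312206506729), (0.05391683429479599, 0.2126622200012207), 23.076684951782227)
dir [ 0.4087824  -0.91263188] ends [0.42957129 0.3451458 ] [0.51648575 0.15110391] 0.21261791296370514
0.0 mid 0.0005 w 0.026 z 0.0259
0.02 mid 0.0005 w 0.026 z 0.0254
0.04 mid 0.0005 w 0.016 z 0.0207
0.06 mid 0.0003 w 0.016 z 0.0215
0.08 mid 0.0002 w 0.016 z 0.0213
0.1 mid 0.0003 w 0.016 z 0.0207
0.12 mid -0.0001 w 0.018 z 0.022
0.14 mid 0.0003 w 0.054 z 0.0183
0.16 mid -0.0007 w 0.053 z 0.0183
0.18 mid 0.0001 w 0.052 z 0.0185
0.2 mid 0.0008 w 0.048 z 0.0183
top tall 291 0.4607356786727905 -0.33060774207115173 0.03775271773338318 0.12021116084827455 0.11582887509146778
top short 229 0.5293806195259094 -0.20443235337734222 0.03802502155303955 0.07576665280158501 0.07147552592828928
side tall 209 0.4600667357444763 -0.33068424463272095 0.04072808846831322 0.11728016135937369 0.11245571267789331
side short 169 0.531480073928833 -0.20646584033966064 0.03921930491924286 0.07247095238478807 0.06828196398422426
```

The rows are not in the units I measure in: shifts go in shares of 62.5 mm and turns go in units of 0.25 rad. I convert before sending: 0.056 m is 0.896, -0.026 m is -0.416.

```bash
cat > go.py <<'E'
import sys,numpy as np
from h import *
np.set_printoptions(suppress=True,precision=4)
REST=np.array([.548,-.0245,0]);X=np.array([-.130,.9915,0]);X/=np.linalg.norm(X);Z=np.array([0,0,1.])
HEEL=REST-.078*X+.03*Z;U=(X+Z)/2**.5;N=(Z-X)/2**.5   # U up slope, N normal to slope upward
def goal(p,x,z):
    s=arm.read_state();p0=np.array(s["eef_pos"]);R0=R.from_quat(s["tool_rot"]).as_matrix()
    z=np.array(z,float);z/=np.linalg.norm(z);x=np.array(x,float);x-=z*(x@z);x/=np.linalg.norm(x)
    R1=np.stack([x,np.cross(z,x),z],1);d=np.array(p)-p0
    print("t %.2f"%s["clock"],"at",p0,"q",s["joint_pos"],"F",s["ft_force"],"w %.4f g %.1f"%(s["width"],s["grasp_force"]))
    print("before rot",R0.T@d,"| rot",R.from_matrix(R0.T@R1).as_rotvec(),"| after rot",R1.T@d)
E
```

Request:
{"api": "drive_effector", "payload": {
  "steps": "0.896 -0.416 0 0 0 0 0.085\n0.896 -0.416 0 0 0 0 0.085\n0.896 -0.416 0 0 0 0 0.085\n0.896 -0.416 0 0 0 0 0.085\n0.896 -0.416 0 0 0 0 0.085\n0.896 -0.416 0 0 0 0 0.085"
}}

```text
clock: 0.85
eef_pos: [0.4991, -0.3281, 0.248]
tool_rot: [0.981, 0.193, -0.0, -0.0]
ft_force: [0.4, -0.0, 0.3]
width: 0.085
grasp_force: 0.0
```

Request:
{"api": "drive_effector", "payload": {
  "steps": "0.3104 -0.8832 0.08 0 0 0 0.085\n0.3104 -0.8832 0.08 0 0 0 0.085\n0.3104 -0.8832 0.08 0 0 0 0.085\n0.3104 -0.8832 0.08 0 0 0 0.085\n0.3104 -0.8832 0.08 0 0 0 0.085\n0.3104 -0.8832 0.08 0 0 0 0.085\n0.3104 -0.8832 0.08 0 0 0 0.085\n0.3104 -0.8832 0.08 0 0 0 0.085\n0.3104 -0.8832 0.08 0 0 0 0.085\n0.3104 -0.8832 0.08 0 0 0 0.085"
}}

```text
clock: 2.1
eef_pos: [0.468, 0.2561, 0.1979]
tool_rot: [0.981, 0.193, -0.0, 0.0]
ft_force: [0.9, -1.0, -0.2]
width: 0.0852
grasp_force: 0.0
```

Request:
{"api": "drive_effector", "payload": {
  "steps": "0 0 0 0 0 -0.712 0.085\n0 0 0 0 0 -0.712 0.085\n0 0 0 0 0 -0.712 0.085\n0 0 0 0 0 -0.712 0.085\n0 0 0 0 0 -0.712 0.085\n0 0 0 0 0 -0.712 0.085\n0 0 0 0 0 -0.712 0.085\n0 0 0 0 0 -0.712 0.085\n0 0 0 0 0 -0.712 0.085\n0 0 0 0 0 0 0.085"
}}

```text
clock: 3.35
eef_pos: [0.4682, 0.2542, 0.1978]
tool_rot: [0.545, 0.838, -0.0, -0.0]
ft_force: [0.3, -0.2, 0.3]
width: 0.0848
grasp_force: 0.0
```

```bash
python3 - <<'E'
from go import *
goal([.470,.255,.10],[-.409,.913,0],[0,0,-1])
f=grab("wrist");save(f,"w1.png")
P=cloud(f);print(f["T"])
E
```

```text
t 3.35 at [0.4682 0.2542 0.1978] q [ 0.075   0.3123 -0.7828  1.8593  0.249   1.0714 -0.3866] F [ 0.3484 -0.1831  0.2565] w 0.0848 g 0.0
before rot [-0.      0.002   0.0978] | rot [-0.0009 -0.0001 -0.0034] | after rot [-0.      0.0019  0.0978]
[[ 0.914  -0.3892 -0.1148  0.4389]
 [ 0.4057  0.8771  0.2571  0.3191]
 [ 0.0006 -0.2816  0.9595  0.323 ]
 [ 0.      0.      0.      1.    ]]
```

View pics/w1.png

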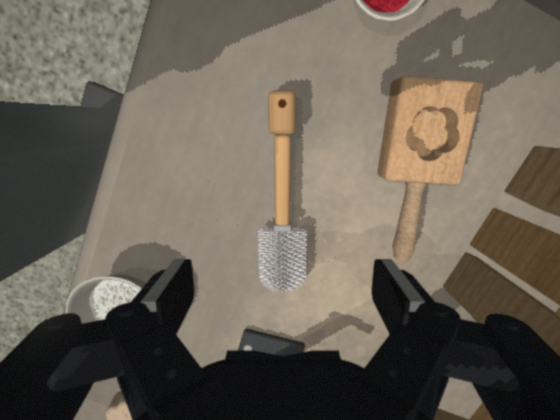

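The wrist view shows the brush upright in the image, butt at (283,95), bristle end at (283,290), on the gripper's centre column. I'll measure it from here as a second view.

```bash
cat > brush.py <<'E'
from h import *
def brush(f,dx=None,verbose=1):
    P=cloud(f);n,l=cv2.connectedComponents(((P[...,2]>.012)&(P[...,2]<.05)&(f["depth"]>.15)).astype(np.uint8))
    ok=(P[...,2]>.012)&(P[...,2]<.05)&(f["depth"]>.15)&(np.abs(P[...,0]-.473)<.075)&(np.abs(P[...,1]-.248)<.13)
    k=np.bincount(l[ok]).argmax();A=P[l==k];(c,sz,an)=cv2.minAreaRect(A[:,:2].astype(np.float32))
    mu=np.array(c);b=cv2.boxPoints((c,sz,an));e=b[1]-b[0] if np.linalg.norm(b[1]-b[0])>.1 else b[2]-b[1];d=e/np.linalg.norm(e);d*=np.sign(-d[1])
    t=(A[:,:2]-mu)@d;s=(A[:,:2]-mu)@np.array([-d[1],d[0]])
    print(len(A),"d",d,"tip",mu+d*t.max(),"end",mu+d*t.min())
    for a,b2 in((-.1,-.08),(-.05,.0),(0,.025),(.05,.09)):
        q=(t>a)&(t<b2);print(a,"mid",(s[q].max()+s[q].min())/2,np.ptp(s[q]),"z",np.median(A[q,2]))
E
python3 - <<'E'
from brush import *
brush(grab("wrist"))
E
```

```text
5367 d [ 0.42204788 -0.9065736 ] tip [0.51525812 0.14822606] end [0.42531377 0.34142965]
-0.1 mid 0.0024311670819449696 0.025788762315672266 z 0.02533137656305018
-0.05 mid 0.0013053455822177465 0.015683556840237166 z 0.020375959906638486
0 mid 0.0009772372170950318 0.015124072292443624 z 0.02035361185835735
0.05 mid -2.4361351168983303e-08 0.05343649300038466 z 0.017544166914379655
```

Request:
{"api": "drive_effector", "payload": {
  "steps": "0 0 0.8 0 0 0 0.085\n0 0 0.8 0 0 0 0.085\n0 0 0.8 0 0 0 0.085\n0 0 0.416 0 0 0 0.085\n0 0 0 0 0 0 0.085\n0 0 0 0 0 0 0\n0 0 0 0 0 0 0\n0 0 0 0 0 0 0\n0 0 0 0 0 0 0\n0 0 0 0 0 0 0"
}}

```text
clock: 4.7
eef_pos: [0.469, 0.2548, 0.0231]
tool_rot: [0.544, 0.839, 0.0, 0.001]
ft_force: [-0.9, -1.2, 5.7]
width: 0.0144
grasp_force: 62.0
```

To row units: -0.05 m is -0.8.

Request:
{"api": "drive_effector", "payload": {
  "steps": "0 0 -0.8 0 0 0 0\n0 0 -0.8 0 0 0 0\n0 0 -0.8 0 0 0 0\n0 0 -0.8 0 0 0 0\n0 0 -0.8 0 0 0 0\n0 0 0 0 0 0 0"
}}

```text
clock: 5.45
eef_pos: [0.4702, 0.2563, 0.2764]
tool_rot: [0.544, 0.839, 0.003, 0.002]
ft_force: [0.2, 0.3, -1.0]
width: 0.0147
grasp_force: 61.1
```

```bash
python3 - <<'E'
from go import *
Y=np.cross(Z,X)
for n in("top","side"):
    f=dict(np.load(f"/tmp/{n}.npz"));Q=cloud(f)-REST;A=np.stack([Q@X,Q@Y,Q[...,2]],-1)
    k=(abs(A[...,0])<.12)&(abs(A[...,1])<.055)
    for a in np.arange(-.11,.11,.02):
        q=k&(A[...,0]>=a)&(A[...,0]<a+.02)&(A[...,2]>.02)
        if q.sum()>3: print(n,round(a,2),q.sum(),"y",np.percentile(A[q][:,1],[2,50,98]),"z",np.percentile(A[q][:,2],[2,50,98]))
goal(HEEL+.1156*U+.09*N,U,-N)
E
```

```text
top -0.09 71 y [-0.0393 -0.0025  0.0323] z [0.0329 0.0372 0.0431]
top -0.07 198 y [-0.0389 -0.0038  0.0313] z [0.0205 0.0276 0.0465]
top -0.05 196 y [-0.0395 -0.0053  0.0323] z [0.0258 0.0387 0.0677]
top -0.03 195 y [-0.0394 -0.0046  0.032 ] z [0.0463 0.0579 0.0726]
top 0.01 5 y [-0.0263 -0.0219  0.0196] z [0.157  0.1607 0.1612]
top 0.03 55 y [-0.0264 -0.0158  0.0191] z [0.1419 0.1568 0.1643]
top 0.05 76 y [-0.0203 -0.0035  0.0132] z [0.1286 0.1371 0.145 ]
side -0.09 35 y [-0.0399 -0.0148  0.0309] z [0.0304 0.0344 0.0378]
side -0.07 9 y [-0.0344 -0.0227  0.0245] z [0.0205 0.0226 0.0441]
side -0.05 40 y [-0.0396 -0.016   0.032 ] z [0.0239 0.0338 0.0665]
side -0.03 88 y [-0.0399 -0.0161  0.0326] z [0.0226 0.0561 0.0738]
side 0.01 6 y [-0.0265 -0.0027  0.0211] z [0.1534 0.1578 0.1605]
side 0.03 41 y [-0.0239 -0.0159  0.0176] z [0.142  0.1527 0.1633]
side 0.05 363 y [-0.0177 -0.0035  0.0103] z [0.0235 0.0871 0.1395]
t 5.45 at [0.4702 0.2563 0.2764] q [ 0.1199  0.236  -0.8196  1.7611  0.186   1.2153 -0.3298] F [ 0.246   0.2535 -1.0085] w 0.0147 g 61.1
before rot [-0.3455 -0.0614  0.1006] | rot [-0.1057  0.7788  0.2777] | after rot [-0.3177  0.0406 -0.1749]
```

```bash
sed -i 's/REST=np.array(\[.548,-.0245,0\])/REST=np.array([.5516,-.024,0])/' go.py; python3 - <<'E'
from go import *
Y=np.cross(Z,X)
for n in("top","side"):
    f=dict(np.load(f"/tmp/{n}.npz"));Q=cloud(f)-HEEL;A=np.stack([Q@U,Q@Y,Q@N,Q@X-.078,Q[...,2]+.03],-1)
    for lab,q in (("floor",abs(A[...,1])<.02),("cheek",(abs(A[...,1])>.031)&(abs(A[...,1])<.038))):
        q&=(A[...,0]>-.03)&(A[...,0]<.1)&(abs(A[...,2])<.03)&(A[...,4]>.013)
        B=A[q];print(n,lab)
        for a in np.arange(-.03,.1,.01):
            k=(B[:,0]>=a)&(B[:,0]<a+.01)
            if k.sum()>2: print("  u%.2f n=%d N %s"%(a,k.sum(),np.percentile(B[k,2],[10,50,90])))
    q=(A[...,0]>.12)&(A[...,0]<.2)&(abs(A[...,1])<.03)&(abs(A[...,2])<.04);B=A[q]
    print(n,"fork u",np.percentile(B[:,0],[2,25,50,75,98]),"N",np.percentile(B[:,2],[2,25,50,75,98]))
    k=(A[...,4]>.004)&(A[...,4]<.014)&(abs(A[...,1])<.03)&(abs(A[...,3])<.13);xs=A[k][:,3];h=f["pixels"].max(2)[k]<60
    print(n,"plate dark x",np.percentile(xs[h],[0,1,5,95,99,100]))
E
```

```text
top floor
  u0.00 n=91 N [-0.0219 -0.0075  0.003 ]
  u0.01 n=70 N [-0.0236 -0.0191 -0.0012]
  u0.02 n=39 N [-0.024  -0.022  -0.0205]
  u0.03 n=31 N [-0.0246 -0.0223 -0.0198]
  u0.04 n=38 N [-0.0238 -0.0225 -0.0202]
  u0.05 n=36 N [-0.0239 -0.0218 -0.0196]
  u0.06 n=50 N [-0.0247 -0.0223 -0.0204]
  u0.07 n=3 N [-0.0224 -0.0217 -0.0212]
top cheek
  u0.00 n=17 N [-0.0193 -0.0027  0.0031]
  u0.01 n=21 N [-0.0215 -0.0056  0.0055]
  u0.02 n=9 N [-0.0223 -0.0061 -0.003 ]
  u0.03 n=11 N [-0.0228 -0.0058 -0.0034]
  u0.04 n=17 N [-0.023  -0.004  -0.0023]
  u0.05 n=12 N [-0.0207 -0.0049 -0.0031]
  u0.06 n=28 N [-0.0244 -0.0157 -0.0058]
  u0.07 n=3 N [-0.0228 -0.0225 -0.0063]
top fork u [0.1652 0.1695 0.1714 0.173  0.1752] N [-0.0295 -0.0195 -0.0143  0.0073  0.0175]
top plate dark x [-0.0992 -0.0971 -0.0923  0.0973  0.1017  0.1033]
side floor
  u0.00 n=18 N [-0.0038 -0.0008  0.0028]
  u0.01 n=6 N [-0.026  -0.0249 -0.0152]
  u0.02 n=6 N [-0.0249 -0.0248 -0.0246]
  u0.03 n=4 N [-0.0255 -0.0248 -0.0244]
  u0.04 n=3 N [-0.026  -0.0245 -0.0242]
  u0.05 n=6 N [-0.0261 -0.0249 -0.0239]
  u0.06 n=5 N [-0.0255 -0.0239 -0.0237]
side cheek
  u0.00 n=10 N [-0.0244 -0.0002  0.0044]
  u0.01 n=4 N [-0.0254 -0.025  -0.0247]
  u0.02 n=3 N [-0.0251 -0.0246 -0.0089]
  u0.03 n=6 N [-0.0254 -0.0246 -0.0166]
  u0.04 n=4 N [-0.0242 -0.0221 -0.0189]
  u0.05 n=10 N [-0.0252 -0.0151 -0.0099]
  u0.06 n=21 N [-0.0256 -0.0159 -0.0051]
side fork u [0.1549 0.1648 0.1683 0.1706 0.1739] N [-0.0393 -0.0306 -0.0213 -0.0047  0.0149]
side plate dark x [-0.0584 -0.0565 -0.042   0.1034  0.1047  0.1055]
```

To row units: 0.1558 rad is 0.6232.

```bash
sed -i 's/REST=np.array(\[.5516,-.024,0\])/REST=np.array([.5499,-.0107,0])/' go.py; python3 - <<'E'
from go import *
print(HEEL,HEEL+.215*U)
goal(HEEL+.1186*U+.08*N,U,-N)
E
```

```text
[ 0.56  -0.088  0.03 ] [0.5403 0.0627 0.182 ]
t 5.45 at [0.4702 0.2563 0.2764] q [ 0.1199  0.236  -0.8196  1.7611  0.186   1.2153 -0.3298] F [ 0.246   0.2535 -1.0085] w 0.0147 g 61.1
before rot [-0.3248 -0.0514  0.1056] | rot [-0.1057  0.7788  0.2777] | after rot [-0.3052  0.0443 -0.1554]
```

Request:
{"api": "drive_effector", "payload": {
  "steps": "0 0 0 -0.0844 0.6232 0.222 0\n0 0 0 -0.0844 0.6232 0.222 0\n0 0 0 -0.0844 0.6232 0.222 0\n0 0 0 -0.0844 0.6232 0.222 0\n0 0 0 -0.0844 0.6232 0.222 0\n0 0 0 0 0 0 0"
}}

```text
clock: 6.2
eef_pos: [0.4678, 0.2511, 0.2689]
tool_rot: [0.614, 0.692, 0.247, -0.29]
ft_force: [0.0, -0.5, -1.6]
width: 0.0146
grasp_force: 61.1
```

```bash
python3 - <<'E'
from go import *
goal(HEEL+.1186*U+.08*N,U,-N)
E
```

```text
t 6.20 at [0.4678 0.2511 0.2689] q [ 0.6136  0.2976 -0.8823  1.9531 -0.6597  1.019   0.2441] F [ 0.0057 -0.5254 -1.6149] w 0.0146 g 61.1
before rot [-0.2964  0.0504 -0.1567] | rot [-0.0076  0.0035 -0.014 ] | after rot [-0.2966  0.0474 -0.1574]
```

Request:
{"api": "drive_effector", "payload": {
  "steps": "0 0.256 -0.832 0 0 0 0\n0 0.256 -0.832 0 0 0 0\n0 0.256 -0.832 0 0 0 0\n-0.8 0 0 0 0 0 0\n-0.8 0 0 0 0 0 0\n-0.8 0 0 0 0 0 0\n-0.8 0 0 0 0 0 0\n-0.8 0 0 0 0 0 0\n-0.64 0 0 0 0 0 0\n0 0 0 0 0 0 0\n0 0 0 0 0 0 0"
}}

```text
clock: 7.58
eef_pos: [0.557, -0.05, 0.179]
tool_rot: [0.609, 0.695, 0.249, -0.289]
ft_force: [0.0, 0.8, -0.4]
width: 0.0145
grasp_force: 61.1
```

```bash
python3 - <<'E'
from go import *
goal(HEEL+.1186*U+.08*N,U,-N)
f=grab("side");save(f,"s2.png")
g=grab("wrist")
c=np.hstack([f["pixels"][130:290,200:420],cv2.resize(g["pixels"],(220,160))]);cv2.imwrite("pics/s2.png",cv2.cvtColor(cv2.resize(c,None,fx=1.8,fy=1.8),cv2.COLOR_RGB2BGR))
E
```

```text
t 7.58 at [ 0.557 -0.05   0.179] q [ 0.8379  0.6311 -0.6597  1.6739 -0.3682  1.2749  0.5184] F [ 0.0168  0.8016 -0.3651] w 0.0145 g 61.1
before rot [-0.0137 -0.0019 -0.0016] | rot [-0.0076  0.0024 -0.0024] | after rot [-0.0137 -0.0019 -0.0016]
```

View pics/s2.png

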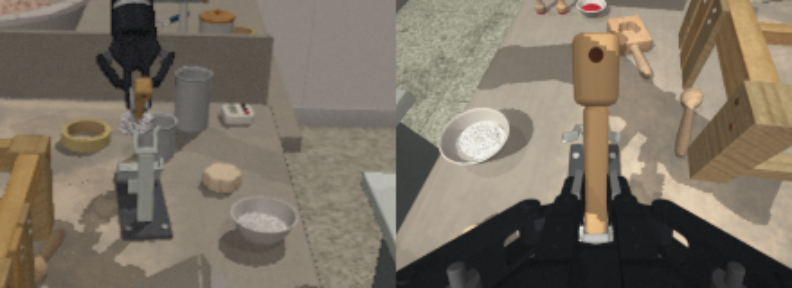

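The side crop shows the brush held above the rest, sloping and lined up; the wrist crop shows the butt (595,60) centred over the plate. Next I'll check where the brush sits in the tool frame.

```bash
cat >> h.py <<'E'
def intool(f):
    K=np.array(f["K"]);d=f["depth"];v,u=np.mgrid[:d.shape[0],:d.shape[1]]
    p=np.stack([(u-K[0,2])/K[0,0]*d,-(v-K[1,2])/K[1,1]*d,-d],-1);T=np.array(f["T_tool_cam"])
    return p@T[:3,:3].T+T[:3,3]
E
python3 - <<'E'
from go import *
f=grab("wrist");A=intool(f)
q=(abs(A[...,1])<.03)&(abs(A[...,2])<.03)&(A[...,0]>.02)&(A[...,0]<.16);B=A[q]
print("end x",np.percentile(B[:,0],[98,100]))
for a in np.arange(.02,.12,.015):
    k=(B[:,0]>=a)&(B[:,0]<a+.015)
    if k.sum()>3: print(a,"y",B[k,1].min(),B[k,1].max(),"topz",np.percentile(B[k,2],[10,50]))
E
```

```text
end x [0.0948 0.0967]
0.02 y -0.00838277900915821 0.007636232338809577 topz [0.0016 0.0025]
0.035 y -0.008123066290032135 0.007541349852163683 topz [0.0016 0.0025]
0.05 y -0.013290408083140392 0.012590007332103949 topz [-0.003  -0.0011]
0.06500000000000002 y -0.013461109870284002 0.012678543502958122 topz [-0.0035 -0.0025]
0.08000000000000002 y -0.013381339591191282 0.012605004518904216 topz [-0.0035 -0.0024]
0.09500000000000001 y -0.012029394329112151 0.01073799952483796 topz [-0.0017 -0.0001]
```

To row units: -0.0117 m is -0.1872, -0.002 m is -0.032.

Request:
{"api": "drive_effector", "payload": {
  "steps": "-0.1872 -0.032 0 0 0 0 0\n0 0 0.4 0 0 0 0\n0 0 0.32 0 0 0 0\n0 0 0.192 0 0 0 0\n0 0 0.144 0 0 0 0\n0 0 0 0 0 0 0\n0 0 0 0 0 0 0"
}}

```text
clock: 8.6
eef_pos: [0.5495, -0.0151, 0.123]
tool_rot: [0.611, 0.694, 0.249, -0.289]
ft_force: [0.5, -0.3, -1.1]
width: 0.0146
grasp_force: 61.1
```

```bash
python3 - <<'E'
from go import *
goal(HEEL+.1205*U+.0105*N,U,-N)
E
```

```text
t 8.60 at [ 0.5495 -0.0151  0.123 ] q [ 0.8023  0.6779 -0.6606  1.7576 -0.3695  1.1366  0.5369] F [ 0.5263 -0.3437 -1.0589] w 0.0146 g 61.1
before rot [0.0026 0.001  0.0032] | rot [-0.005   0.0028 -0.0056] | after rot [0.0026 0.001  0.0032]
```

To row units: 0.003 m is 0.048, 0.002 m is 0.032.

Request:
{"api": "drive_effector", "payload": {
  "steps": "0.032 0.016 0.032 0 0 0 0\n0 0 0.048 0 0 0 0\n0 0 0 0 0 0 0"
}}

```text
clock: 8.98
eef_pos: [0.5502, -0.0117, 0.1228]
tool_rot: [0.611, 0.694, 0.249, -0.289]
ft_force: [-4.0, -8.1, 13.0]
width: 0.0145
grasp_force: 63.0
```

```bash
python3 - <<'E'
from go import *
goal(HEEL+.1205*U+.0105*N,U,-N)
E
```

```text
t 8.97 at [ 0.5502 -0.0117  0.1228] q [ 0.798   0.6774 -0.6615  1.7598 -0.3721  1.1315  0.5342] F [-4.0106 -8.1298 13.0148] w 0.0145 g 63.0
before rot [ 0.0004 -0.0002  0.0007] | rot [-0.0044  0.0028 -0.0059] | after rot [ 0.0004 -0.0002  0.0007]
```

Request:
{"api": "drive_effector", "payload": {
  "steps": "0 0 0 0 0 0 0.085\n0 0 0 0 0 0 0.085\n0 0 0 0 0 0 0.085\n0 0 0 0 0 0 0.085\n0 0 0 0 0 0 0.085\n0 0 -0.48 0 0 0 0.085\n0 0 -0.64 0 0 0 0.085\n0 0 -0.8 0 0 0 0.085\n0 0 -0.8 0 0 0 0.085\n0 0 0 0 0 0 0.085"
}}

```text
clock: 10.22
eef_pos: [0.5679, -0.1321, 0.2431]
tool_rot: [0.613, 0.693, 0.25, -0.286]
ft_force: [0.1, -0.8, 0.0]
width: 0.0847
grasp_force: 0.0
```

```bash
python3 - <<'E'
from go import *
goal(HEEL+.3*U+.1*N,U,-N)
f=grab("side");g=grab("wrist")
c=np.hstack([f["pixels"][130:290,200:420],cv2.resize(g["pixels"],(220,160))]);cv2.imwrite("pics/s3.png",cv2.cvtColor(cv2.resize(c,None,fx=1.8,fy=1.8),cv2.COLOR_RGB2BGR))
Q=cloud(g)-HEEL;Y=np.cross(Z,X);A=np.stack([Q@U,Q@Y,Q@N],-1)
q=(abs(A[...,1])<.035)&(abs(A[...,2])<.03)&(A[...,0]>.0)&(A[...,0]<.25);B=A[q]
for a in np.arange(0,.25,.015):
    k=(B[:,0]>=a)&(B[:,0]<a+.015)&(B[:,2]>-.01)
    if k.sum()>3: print("%.3f"%a,k.sum(),"umax",B[k,0].max(),"y",np.percentile(B[k,1],[1,99]),"N",np.percentile(B[k,2],[50,90]))
E
```

```text
t 10.22 at [ 0.5679 -0.1321  0.2431] q [ 0.8968  0.6238 -0.6326  1.5046 -0.3445  1.4751  0.5161] F [ 0.1204 -0.7893  0.0262] w 0.0847 g 0.0
before rot [ 0.1815 -0.0033  0.0811] | rot [ 0.001   0.0066 -0.0063] | after rot [ 0.181  -0.0021  0.0823]
0.000 526 umax 0.014992162547958224 y [-0.0339  0.0261] N [0.0061 0.0108]
0.015 658 umax 0.029953176950130344 y [-0.0346  0.0259] N [0.0063 0.0114]
0.030 639 umax 0.044940077782721084 y [-0.0342  0.0258] N [0.0064 0.0112]
0.045 715 umax 0.059985948670438154 y [-0.0339  0.026 ] N [0.0063 0.0111]
0.060 548 umax 0.07497724562847832 y [-0.0256  0.0255] N [0.0064 0.0111]
0.075 246 umax 0.08996834549958821 y [-0.0092  0.0086] N [0.0091 0.0107]
0.090 228 umax 0.10495387581951915 y [-0.0081  0.0074] N [0.0088 0.0099]
0.105 226 umax 0.11997790433248581 y [-0.0081  0.0071] N [0.0088 0.0099]
0.120 236 umax 0.1348936386588965 y [-0.0081  0.007 ] N [0.0088 0.0098]
0.135 241 umax 0.1498542420276215 y [-0.008   0.0068] N [0.0087 0.0097]
0.150 663 umax 0.16462930357869526 y [-0.022   0.0269] N [0.0097 0.0272]
0.165 355 umax 0.17959907707376047 y [-0.0125  0.0119] N [0.0127 0.0144]
0.180 460 umax 0.1946753867400065 y [-0.0125  0.0118] N [0.0135 0.0146]
0.195 466 umax 0.20950921139891543 y [-0.0133  0.0125] N [0.0131 0.0144]
```

View pics/s3.png

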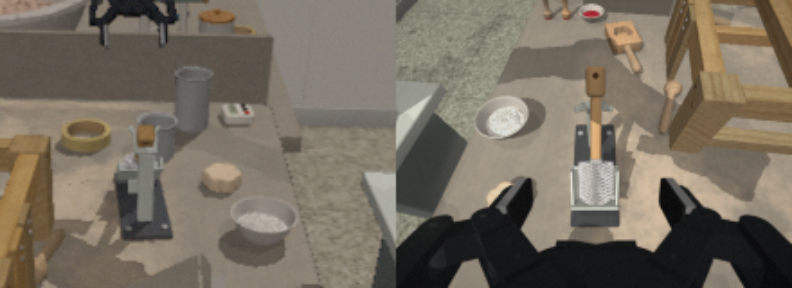

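The brush is seated: the butt stands free past the fork (side crop (145,133)) and the head is in the heel (wrist crop (597,185)). Next I move around to take it by the butt end.

To row units: 0.042 m is 0.672, 0.037 m is 0.592.

Request:
{"api": "drive_effector", "payload": {
  "steps": "0.56 0 -0.56 0 0 0 0.085\n0.56 0 -0.56 0 0 0 0.085\n0.672 0 0.592 0 0 0 0.085\n0.672 0 0.592 0 0 0 0.085\n0.672 0 0.592 0 0 0 0.085\n0.672 0 0.592 0 0 0 0.085\n0.672 0 0.592 0 0 0 0.085\n0 0 0 0 0 0 0.085"
}}

```text
clock: 11.32
eef_pos: [0.5259, 0.1564, 0.357]
tool_rot: [0.606, 0.697, 0.247, -0.292]
ft_force: [0.2, -0.2, -0.2]
width: 0.0849
grasp_force: 0.0
```

Request:
{"api": "drive_effector", "payload": {
  "steps": "0 0 0 0 -0.698 0 0.085\n0 0 0 0 -0.698 0 0.085\n0 0 0 0 -0.698 0 0.085\n0 0 0 0 -0.698 0 0.085\n0 0 0 0 -0.698 0 0.085\n0 0 0 0 -0.698 0 0.085\n0 0 0 0 -0.698 0 0.085\n0 0 0 0 -0.698 0 0.085\n0 0 0 0 -0.698 0 0.085\n0 0 0 0 0 0 0.085"
}}

```text
clock: 12.58
eef_pos: [0.5289, 0.1515, 0.3533]
tool_rot: [0.604, 0.698, -0.258, 0.284]
ft_force: [-0.4, -0.4, 0.1]
width: 0.0851
grasp_force: 0.0
```

```bash
python3 - <<'E'
from go import *
goal(HEEL+.30*U,-N,-U)
E
```

```text
t 12.57 at [0.5289 0.1515 0.3533] q [-0.1876  0.4222 -0.7127  1.5655  0.8109  1.8539 -0.8074] F [-0.3662 -0.4454  0.1308] w 0.0851 g 0.0
before rot [0.058  0.0014 0.0993] | rot [-0.0064  0.002   0.0168] | after rot [ 0.0578 -0.0003  0.0994]
```

The rows are not in the units I measure in: shifts go in shares of 62.5 mm and turns go in units of 0.25 rad. I convert before sending: 0.03 m is 0.48, 0.029 m is 0.464, 0.0168 rad is 0.0672.

Request:
{"api": "drive_effector", "payload": {
  "steps": "0.464 0 0.32 -0.024 0 0.0672 0.085\n0.464 0 0.48 0 0 0 0.085\n0 0 0.48 0 0 0 0.085\n0 0 0.32 0 0 0 0.085\n0 0 0 0 0 0 0.085"
}}

```text
clock: 13.2
eef_pos: [0.5345, 0.1168, 0.2455]
tool_rot: [0.614, 0.69, -0.252, 0.289]
ft_force: [0.2, 0.2, 0.2]
width: 0.0852
grasp_force: 0.0
```

```bash
python3 - <<'E'
from go import *
goal(HEEL+.194*U,-N,-U)
f=grab("wrist");A=intool(f)
q=(abs(A[...,1])<.035)&(abs(A[...,0])<.03)&(A[...,2]>.05)&(A[...,2]<.14);B=A[q]
for a in np.arange(.05,.14,.01):
    k=(B[:,2]>=a)&(B[:,2]<a+.01)
    if k.sum()>3: print("z%.2f n%d"%(a,k.sum()),"zmin",B[k,2].min(),"y",np.percentile(B[k,1],[1,99]),"x",np.percentile(B[k,0],[1,50,99]))
E
```

```text
t 13.20 at [0.5345 0.1168 0.2455] q [-0.1504  0.4914 -0.6847  1.7244  0.854   1.6742 -0.9492] F [0.2326 0.1874 0.2344] w 0.0852 g 0.0
before rot [ 0.0067 -0.0011  0.1043] | rot [-0.0028  0.0025 -0.0132] | after rot [ 0.0064 -0.0013  0.1043]
z0.08 n897 zmin 0.08593609948207526 y [-0.0124  0.0104] x [-0.0052  0.0064  0.0172]
z0.09 n278 zmin 0.09001609510135708 y [-0.0135  0.0121] x [-0.0069  0.0174  0.0193]
z0.10 n86 zmin 0.10001896890284193 y [-0.0131  0.0117] x [0.014  0.0187 0.0193]
z0.11 n68 zmin 0.11004691602659661 y [-0.0129  0.0115] x [0.015  0.0186 0.019 ]
z0.12 n24 zmin 0.12002161511393566 y [-0.0135  0.0099] x [0.0144 0.0185 0.0187]
z0.13 n779 zmin 0.13537952882237947 y [-0.0262  0.0202] x [-0.02    0.0167  0.0269]
```

To row units: 0.0063 m is 0.1008, 0.04 m is 0.64, -0.01 rad is -0.04.

Request:
{"api": "drive_effector", "payload": {
  "steps": "0.1008 -0.016 0.32 0 0 -0.04 0.085\n0 0 0.64 0 0 0 0.085\n0 0 0.48 0 0 0 0.085\n0 0 0.248 0 0 0 0.085\n0 0 0 0 0 0 0.085\n0 0 0 0 0 0 0.085"
}}

```text
clock: 14.0
eef_pos: [0.5431, 0.0511, 0.1672]
tool_rot: [0.609, 0.695, -0.252, 0.289]
ft_force: [0.1, 1.1, -0.9]
width: 0.0851
grasp_force: 0.0
```

```bash
python3 - <<'E'
from go import *
goal(HEEL+.194*U,-N,-U)
E
```

```text
t 14.00 at [0.5431 0.0511 0.1672] q [-0.0709  0.5394 -0.6439  1.8519  0.9393  1.5077 -0.9877] F [ 0.1142  1.1239 -0.888 ] w 0.0851 g 0.0
before rot [-0.0021 -0.0013  0.0021] | rot [ 0.0027  0.0004 -0.0006] | after rot [-0.0021 -0.0013  0.0021]
```

Request:
{"api": "drive_effector", "payload": {
  "steps": "0 0 0 0 0 0 0\n0 0 0 0 0 0 0\n0 0 0 0 0 0 0\n0 0 0 0 0 0 0\n0 0 0 0 0 0 0"
}}

```text
clock: 14.62
eef_pos: [0.5427, 0.0499, 0.1668]
tool_rot: [0.609, 0.694, -0.252, 0.289]
ft_force: [-1.1, 1.4, 2.1]
width: 0.0252
grasp_force: 59.2
```

```bash
python3 - <<'E'
from go import *
goal(HEEL+.194*U,-N,-U)
E
```

```text
t 14.62 at [0.5427 0.0499 0.1668] q [-0.0703  0.5396 -0.6428  1.853   0.9395  1.5079 -0.9878] F [-1.0674  1.3586  2.0838] w 0.0252 g 59.2
before rot [-0.0016 -0.0007  0.0011] | rot [ 0.001   0.0017 -0.0006] | after rot [-0.0016 -0.0007  0.0011]
```

```bash
python3 - <<'E'
from h import *
import json
s=arm.read_state();json.dump([list(map(float,s["eef_pos"])),list(map(float,s["tool_rot"]))],open("seat.json","w"))
E
```

Request:
{"api": "drive_effector", "payload": {
  "steps": "-0.32 0 0 0 0 0 0\n-0.64 0 0 0 0 0 0\n-0.64 0 0 0 0 0 0\n-0.64 0 -0.56 0 0 0 0\n-0.64 0 -0.56 0 0 0 0\n-0.48 0 -0.56 0 0 0 0\n0 0 0 0 0 0 0"
}}

```text
clock: 15.5
eef_pos: [0.5527, -0.0241, 0.3942]
tool_rot: [0.611, 0.692, -0.25, 0.291]
ft_force: [0.5, 0.6, 0.0]
width: 0.0253
grasp_force: 59.3
```

Request:
{"api": "drive_effector", "payload": {
  "steps": "0 0 0 0 0.628 0 0\n0 0 0 0 0.628 0 0\n0 0 0 0 0.628 0 0\n0 0 0 0 0.628 0 0\n0 0 0 0 0.628 0 0\n0 0 0 0 0 0 0"
}}

```text
clock: 16.25
eef_pos: [0.5515, -0.0292, 0.3882]
tool_rot: [0.663, 0.749, -0.002, 0.001]
ft_force: [-0.3, -0.5, -0.5]
width: 0.0255
grasp_force: 59.1
```

```bash
python3 - <<'E'
from go import *
s=arm.read_state();x=R.from_quat(s["tool_rot"]).as_matrix()[:,0]
goal([.4605,-.3306,.36],x,[0,0,-1])
E
```

```text
t 16.25 at [ 0.5515 -0.0292  0.3882] q [ 0.4912  0.1842 -0.6103  1.5425  0.1109  1.4503 -0.0036] F [-0.35   -0.507  -0.5456] w 0.0255 g 59.1
before rot [-0.2881 -0.1267  0.0298] | rot [-0.002   0.0049 -0.    ] | after rot [-0.2882 -0.1268  0.0282]
```

Request:
{"api": "drive_effector", "payload": {
  "steps": "-0.768 -0.3376 0 0 0 0 0\n-0.768 -0.3376 0 0 0 0 0\n-0.768 -0.3376 0 0 0 0 0\n-0.768 -0.3376 0 0 0 0 0\n-0.768 -0.3376 0 0 0 0 0\n-0.768 -0.3376 0 0 0.016 0 0\n0 0 0 0 0 0 0\n0 0 0 0 0 0 0"
}}

```text
clock: 17.25
eef_pos: [0.4644, -0.3236, 0.3893]
tool_rot: [0.659, 0.753, 0.001, -0.001]
ft_force: [0.5, 0.7, -1.5]
width: 0.0255
grasp_force: 59.1
```

```bash
python3 - <<'E'
from go import *
s=arm.read_state();x=R.from_quat(s["tool_rot"]).as_matrix()[:,0]
goal([.4605,-.3306,.36],x,[0,0,-1])
f=grab("side");g=grab("wrist")
c=np.hstack([f["pixels"][60:260,220:460],cv2.resize(g["pixels"],(240,200))]);cv2.imwrite("pics/s4.png",cv2.cvtColor(cv2.resize(c,None,fx=1.6,fy=1.6),cv2.COLOR_RGB2BGR))
p=np.array(s["eef_pos"]);Rm=R.from_quat(s["tool_rot"]).as_matrix()
for n,F in(("side",f),("wrist",g)):
    A=(cloud(F)-p)@Rm
    q=(A[...,2]>.03)&(A[...,2]<.23)&(np.hypot(A[...,0],A[...,1])<.045);B=A[q];print(n,len(B),"zmax",B[:,2].max())
    for a in np.arange(.03,.23,.02):
        k=(B[:,2]>=a)&(B[:,2]<a+.02)
        if k.sum()>3: print(" z%.2f n%d"%(a,k.sum()),"x",np.percentile(B[k,0],[1,50,99]),"y",np.percentile(B[k,1],[1,50,99]))
E
```

```text
t 17.25 at [ 0.4644 -0.3236  0.3893] q [ 0.8675  0.1931 -0.3989  1.5131  0.0734  1.4526  0.5994] F [ 0.4963  0.6561 -1.5189] w 0.0255 g 59.1
before rot [-0.0065 -0.0048  0.0293] | rot [-0.0007 -0.0026  0.    ] | after rot [-0.0064 -0.0048  0.0293]
side 450 zmax 0.1980538378414061
 z0.03 n29 x [-0.0009  0.0049  0.0108] y [-0.0036  0.0034  0.0101]
 z0.05 n32 x [-0.0032  0.0045  0.0099] y [-0.005   0.0023  0.0094]
 z0.07 n30 x [-0.001   0.0046  0.009 ] y [-0.0054  0.0014  0.0082]
 z0.09 n31 x [-0.0096  0.003   0.0113] y [-0.0067  0.0034  0.0093]
 z0.11 n52 x [-0.0074  0.0027  0.0102] y [-0.0236  0.0011  0.0243]
 z0.13 n89 x [-0.0055  0.0022  0.0115] y [-0.0233  0.0021  0.026 ]
 z0.15 n84 x [-0.0056  0.0013  0.0106] y [-0.024   0.0017  0.0275]
 z0.17 n83 x [-0.0077  0.002   0.0098] y [-0.0254  0.0016  0.0277]
 z0.19 n20 x [-0.0052  0.0003  0.0088] y [-0.0139  0.0016  0.019 ]
wrist 2395 zmax 0.1939473798596072
 z0.03 n270 x [0.0021 0.0052 0.006 ] y [-0.0075 -0.      0.0077]
 z0.05 n241 x [0.0016 0.0052 0.0058] y [-0.0076 -0.      0.0079]
 z0.07 n188 x [0.0015 0.0051 0.0057] y [-0.0077  0.      0.0079]
 z0.09 n145 x [0.0016 0.005  0.0056] y [-0.0077  0.      0.0078]
 z0.11 n721 x [-0.0122 -0.0003  0.0086] y [-0.0251  0.      0.0252]
 z0.13 n423 x [-0.0121  0.0043  0.0092] y [-0.0256  0.0001  0.0257]
 z0.15 n222 x [-0.0006  0.0051  0.0092] y [-0.0257  0.0001  0.0258]
 z0.17 n176 x [-0.0002  0.005   0.0089] y [-0.0252  0.0001  0.0254]
 z0.19 n9 x [0.0009 0.003  0.0055] y [-0.007  -0.001   0.0081]
```

View pics/s4.png

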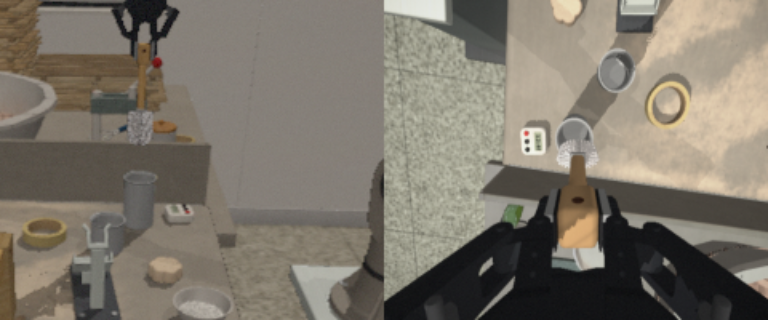

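The side crop shows the brush hanging vertically at (140,125) above the tall beaker (140,200); the wrist crop shows the head directly over the beaker (575,135). I'll correct 6 mm sideways and lower it.

To row units: -0.0048 m is -0.0768, -0.004 m is -0.064.

Request:
{"api": "drive_effector", "payload": {
  "steps": "-0.064 -0.0768 0.32 0 0 0 0\n0 0 0.48 0 0 0 0\n0 0 0 0 0 0 0"
}}

```text
clock: 17.73
eef_pos: [0.4591, -0.3279, 0.3379]
tool_rot: [0.658, 0.753, 0.0, -0.003]
ft_force: [0.3, -0.4, -0.5]
width: 0.0252
grasp_force: 59.1
```

```bash
python3 - <<'E'
from go import *
s=arm.read_state();Rm=R.from_quat(s["tool_rot"]).as_matrix()
goal([.4605,-.3306,.209]-Rm[:,0]*-.0023,Rm[:,0],[0,0,-1])
C=cloud(grab("top"));B=C[(C[...,2]>.105)&(C[...,2]<.118)&(np.hypot(C[...,0]-.4605,C[...,1]+.3306)<.06)&(np.hypot(C[...,0]-.4605,C[...,1]+.3306)>.029)]
print(len(B),B[:,:2].min(0),B[:,:2].max(0),(B[:,:2].min(0)+B[:,:2].max(0))/2)
E
```

```text
t 17.73 at [ 0.4591 -0.3279  0.3379] q [ 0.8759  0.2097 -0.3942  1.6031  0.0798  1.3506  0.6048] F [ 0.2779 -0.3925 -0.5492] w 0.0252 g 59.1
before rot [-0.0012  0.0014  0.1289] | rot [-0.0031 -0.0049  0.    ] | after rot [-0.0006  0.001   0.1289]
131 [ 0.4238 -0.352 ] [ 0.4968 -0.2936] [ 0.4603 -0.3228]
```

To row units: 0.03 m is 0.48, 0.025 m is 0.4, -0.005 rad is -0.02.

Request:
{"api": "drive_effector", "payload": {
  "steps": "-0.016 0.016 0.4 -0.012 -0.02 0 0\n0 0 0.48 0 0 0 0\n0 0 0.48 0 0 0 0\n0 0 0.48 0 0 0 0\n0 0 0.208 0 0 0 0\n0 0 0 0 0 0 0\n0 0 0 0 0 0 0"
}}

```text
clock: 18.65
eef_pos: [0.4624, -0.3317, 0.2137]
tool_rot: [0.66, 0.752, 0.001, 0.004]
ft_force: [0.0, -0.3, -0.5]
width: 0.0251
grasp_force: 59.2
```

```bash
python3 - <<'E'
from go import *
s=arm.read_state();Rm=R.from_quat(s["tool_rot"]).as_matrix()
goal([.4605,-.3306,.209]-Rm[:,0]*-.0023,Rm[:,0],[0,0,-1])
E
```

```text
t 18.65 at [ 0.4624 -0.3317  0.2137] q [ 0.865   0.2976 -0.3875  1.7731  0.1263  1.0872  0.5653] F [ 0.0059 -0.3398 -0.4601] w 0.0251 g 59.2
before rot [ 0.0037 -0.0018  0.0047] | rot [0.006  0.0052 0.    ] | after rot [ 0.0036 -0.0017  0.0047]
```

To row units: 0.006 m is 0.096, 0.0036 m is 0.0576, 0.006 rad is 0.024.

Request:
{"api": "drive_effector", "payload": {
  "steps": "0.0576 -0.0288 0.096 0.024 0.02 0 0\n0 0 0.032 0 0 0 0\n0 0 0 0 0 0 0\n0 0 0 0 0 0 0"
}}

```text
clock: 19.15
eef_pos: [0.4591, -0.328, 0.2041]
tool_rot: [0.66, 0.752, -0.0, -0.001]
ft_force: [-0.6, 0.0, -0.9]
width: 0.0255
grasp_force: 59.2
```

Request:
{"api": "drive_effector", "payload": {
  "steps": "0 0 -0.56 0 0 0 0\n0 0 -0.56 0 0 0 0\n0 0 -0.24 0 0 0 0\n0 0 0 0 0 0 0\n0 0 0 0 0 0 0"
}}

```text
clock: 19.77
eef_pos: [0.4584, -0.3277, 0.2874]
tool_rot: [0.66, 0.752, -0.0, -0.003]
ft_force: [-0.6, 0.0, -0.9]
width: 0.0253
grasp_force: 59.2
```

```bash
python3 - <<'E'
from go import *
s=arm.read_state();Rm=R.from_quat(s["tool_rot"]).as_matrix()
goal([.4605,-.3306,.206]-Rm[:,0]*-.0023,Rm[:,0],[0,0,-1])
E
```

```text
t 19.77 at [ 0.4584 -0.3277  0.2874] q [ 0.873   0.2366 -0.3933  1.6814  0.0945  1.248   0.5893] F [-0.6384  0.0108 -0.9141] w 0.0253 g 59.2
before rot [-0.0011  0.002   0.0813] | rot [-0.0043 -0.0036  0.    ] | after rot [-0.0009  0.0017  0.0813]
```

Request:
{"api": "drive_effector", "payload": {
  "steps": "-0.016 0.016 0.56 -0.012 -0.012 0 0\n0 0 0.56 0 0 0 0\n0 0 0.192 0 0 0 0\n0 0 0 0 0 0 0\n0 0 0 0 0 0 0\n0 0 0 0 0 0 0"
}}

```text
clock: 20.52
eef_pos: [0.4611, -0.3293, 0.2083]
tool_rot: [0.66, 0.752, 0.0, 0.002]
ft_force: [-0.0, -0.5, -1.3]
width: 0.0251
grasp_force: 59.2
```

```bash
python3 - <<'E'
from go import *
s=arm.read_state();Rm=R.from_quat(s["tool_rot"]).as_matrix()
goal([.4605,-.3306,.206]-Rm[:,0]*-.0023,Rm[:,0],[0,0,-1])
E
```

```text
t 20.52 at [ 0.4611 -0.3293  0.2083] q [ 0.8632  0.3008 -0.3883  1.7818  0.1285  1.0798  0.5605] F [-0.018  -0.5291 -1.2744] w 0.0251 g 59.2
before rot [ 0.0011 -0.0008  0.0023] | rot [0.0026 0.0029 0.    ] | after rot [ 0.0011 -0.0008  0.0023]
```

Request:
{"api": "drive_effector", "payload": {
  "steps": "0 0 -0.56 0 0 0 0\n0 0 -0.56 0 0 0 0\n0 0 -0.24 0 0 0 0\n0 0 0 0 0 0 0\n0 0 0 0 0 0 0"
}}

```text
clock: 21.15
eef_pos: [0.4595, -0.3285, 0.2905]
tool_rot: [0.66, 0.752, -0.0, -0.001]
ft_force: [0.4, -0.4, -0.3]
width: 0.0252
grasp_force: 59.2
```

```bash
python3 - <<'E'
from go import *
s=arm.read_state();Rm=R.from_quat(s["tool_rot"]).as_matrix()
goal([.4605,-.3306,.206]-Rm[:,0]*-.0023,Rm[:,0],[0,0,-1])
E
```

```text
t 21.15 at [ 0.4595 -0.3285  0.2905] q [ 0.8738  0.2344 -0.394   1.6772  0.0945  1.2499  0.5897] F [ 0.4075 -0.4165 -0.2924] w 0.0252 g 59.2
before rot [0.0001 0.0008 0.0845] | rot [-0.0012 -0.0004  0.    ] | after rot [0.0001 0.0007 0.0845]
```

To row units: 0.035 m is 0.56, 0.016 m is 0.256.

Request:
{"api": "drive_effector", "payload": {
  "steps": "0 0.016 0.56 0 0 0 0\n0 0 0.56 0 0 0 0\n0 0 0.256 0 0 0 0\n0 0 0 0 0 0 0\n0 0 0 0 0 0 0\n0 0 0 0 0 0 0"
}}

```text
clock: 21.9
eef_pos: [0.4617, -0.329, 0.2066]
tool_rot: [0.66, 0.752, -0.0, 0.001]
ft_force: [-0.8, -0.7, -1.0]
width: 0.0251
grasp_force: 59.9
```

Request:
{"api": "drive_effector", "payload": {
  "steps": "0 0 -0.56 0 0 0 0\n0 0 -0.56 0 0 0 0\n0 0 -0.24 0 0 0 0\n0 0 0 0 0 0 0\n0 0 0 0 0 0 0\n0 0 0 0 0 0 0"
}}

```text
clock: 22.65
eef_pos: [0.4605, -0.3283, 0.2894]
tool_rot: [0.66, 0.752, -0.0, -0.001]
ft_force: [-0.4, -0.0, -0.1]
width: 0.0251
grasp_force: 59.8
```

```bash
python3 - <<'E'
from go import *
s=arm.read_state();Rm=R.from_quat(s["tool_rot"]).as_matrix();p=np.array(s["eef_pos"])
goal([.5515,-.0292,.3885],Rm[:,0],[0,0,-1])
C=cloud(grab("top"));B=C[(C[...,2]>.105)&(C[...,2]<.118)&(np.hypot(C[...,0]-.4605,C[...,1]+.3306)<.06)&(np.hypot(C[...,0]-.4605,C[...,1]+.3306)>.029)]
print("beaker",len(B),B[:,:2].min(0),B[:,:2].max(0))
A=intool(grab("wrist"));q=(A[...,2]>.0)&(A[...,2]<.07)&(np.hypot(A[...,0],A[...,1])<.03);B=A[q]
print("shaft x",np.percentile(B[B[:,2]>.03][:,0],[50,99]))
F=grab("side");A=(cloud(F)-p)@Rm;B=A[(A[...,2]>.03)&(A[...,2]<.09)&(np.hypot(A[...,0],A[...,1])<.045)];print("side shaft",np.median(B,0),len(B))
E
```

```text
t 22.65 at [ 0.4605 -0.3283  0.2894] q [ 0.873   0.2369 -0.3951  1.6767  0.0956  1.2485  0.5877] F [-0.3739 -0.0317 -0.1213] w 0.0251 g 59.8
before rot [ 0.2849  0.1289 -0.0991] | rot [-0.0013 -0.0007  0.    ] | after rot [ 0.2848  0.129  -0.0991]
beaker 184 [ 0.4238 -0.3652] [ 0.4968 -0.2934]
shaft x [0.0048 0.0055]
side shaft [0.0044 0.0025 0.0595] 86
```

To row units: 0.0475 m is 0.76, 0.0215 m is 0.344.

Request:
{"api": "drive_effector", "payload": {
  "steps": "0 0 -0.48 0 0 0 0\n0 0 -0.64 0 0 0 0\n0 0 -0.48 0 0 0 0\n0.76 0.344 0 0 0 0 0\n0.76 0.344 0 0 0 0 0\n0.76 0.344 0 0 0 0 0\n0.76 0.344 0 0 0 0 0\n0.76 0.344 0 0 0 0 0\n0.76 0.344 0 0 0 0 0\n0 0 0 0 0 0 0"
}}

```text
clock: 24.05
eef_pos: [0.5524, -0.023, 0.3907]
tool_rot: [0.656, 0.755, 0.001, -0.0]
ft_force: [-0.1, 0.5, -1.0]
width: 0.0252
grasp_force: 59.8
```

Request:
{"api": "drive_effector", "payload": {
  "steps": "0 0 0 0 -0.628 0 0\n0 0 0 0 -0.628 0 0\n0 0 0 0 -0.628 0 0\n0 0 0 0 -0.628 0 0\n0 0 0 0 -0.628 0 0\n0 0 0 0 0 0 0"
}}

```text
clock: 24.8
eef_pos: [0.5515, -0.0274, 0.3883]
tool_rot: [0.607, 0.696, -0.253, 0.286]
ft_force: [0.0, 0.2, -0.1]
width: 0.0253
grasp_force: 59.8
```

```bash
cat > back.py <<'E'
from go import *
import json,sys
p,q=json.load(open("seat.json"));M=R.from_quat(q).as_matrix()
goal(np.array(p)-M[:,0]*float(sys.argv[1])-M[:,2]*float(sys.argv[2]),M[:,0],M[:,2])
E
python3 back.py 0.08 0.003
```

```text
t 24.80 at [ 0.5515 -0.0274  0.3883] q [ 0.1135  0.2481 -0.6608  1.6823  0.8506  1.6511 -0.5263] F [ 0.0207  0.2487 -0.0884] w 0.0253 g 59.8
before rot [0.1316 0.002  0.0986] | rot [-0.0009 -0.0029  0.0067] | after rot [0.1319 0.0011 0.0982]
```

To row units: 0.033 m is 0.528, 0.0245 m is 0.392, 0.0067 rad is 0.0268.

Request:
{"api": "drive_effector", "payload": {
  "steps": "0.528 0 0.392 0 -0.012 0.0268 0\n0.528 0.016 0.392 0 0 0 0\n0.528 0 0.392 0 0 0 0\n0.528 0 0.392 0 0 0 0\n0 0 0 0 0 0 0\n0 0 0 0 0 0 0"
}}

```text
clock: 25.55
eef_pos: [0.5519, -0.0068, 0.23]
tool_rot: [0.613, 0.691, -0.252, 0.29]
ft_force: [-0.2, 0.0, 0.3]
width: 0.0253
grasp_force: 59.8
```

```bash
python3 back.py 0.005 0.003
```

```text
t 25.55 at [ 0.5519 -0.0068  0.23  ] q [ 0.0439  0.4253 -0.6498  1.8467  0.9306  1.5077 -0.8358] F [-0.1848  0.0181  0.2982] w 0.0253 g 59.8
before rot [ 0.0803 -0.0026  0.0008] | rot [-0.0005  0.0019 -0.0105] | after rot [ 0.0803 -0.0018  0.0009]
```

To row units: 0.025 m is 0.4, 0.02 m is 0.32, -0.0105 rad is -0.042.

Request:
{"api": "drive_effector", "payload": {
  "steps": "0.32 -0.032 0.016 0 0.008 -0.042 0\n0.4 0 0 0 0 0 0\n0.32 0 0 0 0 0 0\n0.192 0 0 0 0 0 0\n0 0 0 0 0 0 0\n0 0 0 0 0 0 0"
}}

```text
clock: 26.3
eef_pos: [0.5421, 0.0468, 0.1733]
tool_rot: [0.608, 0.695, -0.253, 0.288]
ft_force: [-1.0, -1.0, -0.5]
width: 0.0255
grasp_force: 59.8
```

```bash
python3 back.py 0 0
```

```text
t 26.30 at [0.5421 0.0468 0.1733] q [-0.0536  0.5311 -0.6584  1.8534  0.9403  1.5167 -0.9768] F [-0.971  -0.9673 -0.5249] w 0.0255 g 59.8
before rot [0.0067 0.001  0.0025] | rot [-0.0003  0.0006  0.0026] | after rot [0.0067 0.001  0.0025]
```

To row units: 0.005 m is 0.08, 0.002 m is 0.032.

Request:
{"api": "drive_effector", "payload": {
  "steps": "0.08 0.016 0.016 0 0 0 0\n0.032 0 0 0 0 0 0\n0 0 0 0 0 0 0"
}}

```text
clock: 26.68
eef_pos: [0.5425, 0.0508, 0.1676]
tool_rot: [0.608, 0.695, -0.254, 0.289]
ft_force: [1.2, -1.1, 1.0]
width: 0.0251
grasp_force: 59.8
```

```bash
python3 back.py 0 0
```

```text
t 26.68 at [0.5425 0.0508 0.1676] q [-0.0622  0.5438 -0.6572  1.8511  0.9438  1.5176 -0.9891] F [ 1.1965 -1.079   0.9783] w 0.0251 g 59.8
before rot [-0.0001  0.0001  0.0012] | rot [-0.0007  0.0019  0.0029] | after rot [-0.0001  0.0001  0.0012]
```

Back at the seated pose; release and back off along the brush's axis.

Request:
{"api": "drive_effector", "payload": {
  "steps": "0 0 0 0 0 0 0.085\n0 0 0 0 0 0 0.085\n0 0 0 0 0 0 0.085\n0 0 0 0 0 0 0.085\n0 0 0 0 0 0 0.085\n0 0 -0.32 0 0 0 0.085\n0 0 -0.64 0 0 0 0.085\n0 0 -0.8 0 0 0 0.085\n0 0 -0.8 0 0 0 0.085\n0 0 0 0 0 0 0.085\n0 0 0 0 0 0 0.085"
}}

```text
clock: 28.05
eef_pos: [0.5272, 0.164, 0.28]
tool_rot: [0.608, 0.695, -0.253, 0.288]
ft_force: [0.7, -0.6, -0.0]
width: 0.0853
grasp_force: 0.0
```

```bash
python3 - <<'E'
from go import *
s=arm.read_state();print(s["clock"],s["eef_pos"],s["ft_force"],s["dq"])
f=grab("side");g=grab("top");w=grab("wrist")
c=np.hstack([f["pixels"][130:290,200:420],g["pixels"][140:300,210:430]]);cv2.imwrite("pics/s5.png",cv2.cvtColor(cv2.resize(c,None,fx=1.8,fy=1.8),cv2.COLOR_RGB2BGR))
Y=np.cross(Z,X)
for n,F in (("top",g),("side",f),("wrist",w)):
    Q=cloud(F)-HEEL;A=np.stack([Q@U,Q@Y,Q@N],-1)
    for lo,hi in((.0,.07),(.09,.14),(.175,.225)):
        B=A[(abs(A[...,1])<.03)&(abs(A[...,2])<.025)&(A[...,0]>lo)&(A[...,0]<hi)]
        if len(B)>4: print(n,lo,len(B),"u",B[:,0].min(),B[:,0].max(),"y",np.median(B[:,1]),"N",np.percentile(B[:,2],[50,90]))
C=cloud(g);B=C[(C[...,2]>.105)&(C[...,2]<.118)&(np.hypot(C[...,0]-.4605,C[...,1]+.3306)<.06)];print("beaker",B[:,:2].min(0),B[:,:2].max(0))
E
```

```text
28.05 [0.5272 0.164  0.28  ] [ 0.712  -0.5511 -0.0308] [ 0.0186  0.0107  0.0237  0.025   0.0028 -0.0022 -0.0023]
top 0.0 411 u 3.226428810807067e-05 0.06994756231446574 y 0.002472989840839726 N [0.005  0.0114]
top 0.09 94 u 0.0901403011586272 0.13926990088641786 y -0.0020199184047039603 N [0.0076 0.0098]
top 0.175 188 u 0.17588825987378326 0.21581515969107737 y -0.0019806508395989126 N [0.0107 0.014 ]
side 0.0 114 u 0.0021756448103449192 0.06996267883875884 y -0.015729600007693693 N [-0.0138  0.0016]
side 0.175 123 u 0.17701925066001056 0.21512244974631342 y -0.0035423158283647968 N [-0.004   0.0076]
wrist 0.0 301 u 0.007064894437255155 0.06999734820293645 y -0.016162816434599298 N [-0.0116 -0.0008]
wrist 0.175 885 u 0.17527521502516388 0.2120154110058306 y -7.507742084868942e-05 N [-0.003   0.0091]
beaker [ 0.4238 -0.3684] [ 0.4968 -0.2935]
```

View pics/s5.png

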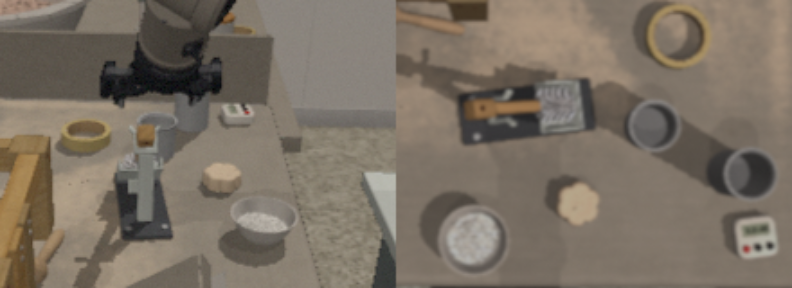

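The brush lies in the rest, with the head in the heel (top crop (562,105)) and the butt up (480,108). The gripper is clear, and the beaker and bystanders are where they were.

```bash
python3 -c "
from bench import arm
print(arm.hand_in())"
```

```text
the job is handed in; nothing more can be done
None
```

I handed the job in at about 28 s: the brush was rested and re-gripped by its butt, made three strokes in the tall beaker, and leans released in the rest again; the tall beaker measured unmoved and the bystanders look undisturbed in the last pictures, but hand-in returned no verdict.

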